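# Hold the gas valve's reset plunger behind its box lid

### The arm

A 7-joint arm with a two-finger parallel gripper is mounted at the origin on the work surface. World frame = base frame: x ahead of the robot, y to its left, z up, the work surface at z = 0. Lengths are in m, angles in rad, forces in N, time in s.
With the tool pointing down it reaches from about 0.375 to 0.925 m from the base axis. Payload 3.1 kg.
Tool frame: the origin (TCP) lies between the finger pads; the fingertips stand 17 mm ahead of it and the grasp point (between the pads) lies 2 mm behind it; z points along the fingers, y is the line along which they close (so a half turn about z gives the same grasp; the last joint's range is limited). The gripper opens to 85 mm and grips with 20 to 120 N. Pads are 22 mm wide; open, the fingers measure 114 mm over their backs; the gripper's body (76 mm by 85 mm) begins 54 mm behind the grasp point. The pads swing forward as they close: fully open they stand 13 mm farther back than shut.
Start: joints at [-1.246, 0.383, 0.044, 1.598, -0.018, 1.161, -0.05], TCP at [0.267, 0.593, 0.248] pointing down, gripper open.
Joint ranges: [-2.61, 2.61], [-0.41, 2.15], [-1.48, 1.57], [0, 2.5], [-1.57, 4.71], [0.05, 1.97], [-2.85, 2.85]. Speed limits (rad/s): [2.79, 2.79, 3.14, 3.14, 3.14, 3.14, 3.14].

### API

Orientations are given as a rotation vector (axis times angle).
In Python, from bench import arm gives the robot as it stands. Calls block until the motion is done:
- arm.goto(position, orientation): joint-space move of the TCP to a pose.
- arm.move_linear(position, feed=0.15, ori=None): straight line of the TCP; ori=None keeps the orientation; feed is the mean speed in m/s.
- arm.movej(angles): joint-space move.
- arm.command_gripper(opening, newtons=None): finger opening in m; newtons is the grip in N (None keeps the last); returns when the fingers have stopped.
- arm.pause(seconds).
- arm.inverse_kinematics(position, orientation): joint angles nearest the present ones, or None.
- arm.state(): the state.
- arm.get_image(name): name is "scene" or "top" or "wrist"; returns (picture, depth): 420x560x3 uint8, red, green, blue; 420x560 float32, m along the optical axis (not along the pixel's ray), 0 where there is no reading.
- arm.camera_info(name): a dict with "fx", "fy", "cx", "cy" (pixels), "k1" (the pictures are not rectified: a ray, as slopes to the right and down, at radius r is drawn at 1 + k1 r^2 times it, then the intrinsics apply), "world_from_camera" (4x4, takes a point from camera to world coordinates). Camera axes: x right, y down, z forward; pixel columns grow to the right and rows downward; lengths in m; the calibration is good to about 2 mm. A picture is of the moment at which its call begins: read the wrist's pose just before it. camera_info takes no time and is no camera call; for the wrist camera it gives the pose at the moment of the call.
A pose or a line that the arm cannot do raises arm.MotionError and nothing moves.
- arm.close_job(): hands the job in; it is judged then, once.
The state is a dict: "time": time; "joint_pos": joint angles; "joint_velocities": joint speeds; "tau": joint torques, N m; "position": TCP position; "ee_rot": TCP orientation; "force": force on the tool from outside, world axes, zero at the start; "torque": the same for the moment, N m; "gripper_width": finger opening in m; "grasp_force": force on a finger pad.
Only numpy, scipy, OpenCV 4.12 (cv2) and the standard library are available. Lean on these libraries where they do the work, as an engineer would, in place of code of your own. Each camera call takes 0.05 s, during which the arm holds its last target. There are 200 camera calls.

### The job

The hob's gas safety valve sits in the shut wooden box: take the palette knife, pry the lid up with its blade in the slot under the lid, swing the lid open until it stands about upright or further, and lay the knife flat on the counter, let go. Then press the valve's spring-loaded plunger down with the gripper's fingers until its top is level with the top of the fixed steel post beside it, keep it there for at least three seconds, and finish still holding it at that level (do not let go at the end). Leave the other kitchen things where they stand.

Things in the scene. Friction and masses are not known exactly. Their poses are not given: they have to be found in the camera images.
- box: wooden box fixed to the counter, 140 mm deep (its x) by 180 mm wide (its y) by 80 mm tall without the lid, walls 10 mm, floor 8 mm thick; origin under its centre. Its -x wall is the near, robot-side one; the lid's hinge line runs along its y at x = +70 mm, 80 mm above the counter
- slot (a point): middle of the mouth of the pry slot, on the outer face of the box's near (-x) wall, directly under the lid: 50 mm wide (its y), 12 mm tall (68 to 80 mm above the counter), open through the 10 mm wall into the box. x points into the slot. A flat brass plate on top of the lid marks the place
- lid (a joint): opening angle of the box's plain wooden lid (140 x 180 x 10 mm, 140 g, no handle): 0 shut, 1.57 upright, 1.9 at its stop. Stiff hinge: it stays where it is left; about 2.5 N at the near edge raises it
- lid_edge (a point): middle of the lower near edge of the lid, opposite the hinge (140 mm from it)
- knife: loose palette knife (90 g) lying along its x, blade towards +x, 190 mm long overall; origin on its underside under the grip point
- knife_grip (a point): grip point of the knife near its balance point: centre of the section of its dark wooden handle, 14 mm above the underside. The handle is 18 mm wide (its y) and 28 mm tall, and reaches from 75 mm behind this point to 25 mm ahead of it. x points along the blade, z up
- knife_tip (a point): round tip of the steel blade, 115 mm ahead of knife_grip at the same height (14 mm over the underside); the blade is flat, 24 mm wide and 2 mm thick
- plunger_top (a point): centre of the plunger's flat top, a round steel cap 32 mm across and 8 mm thick, on the brass valve block fixed in the box; 70 mm above the counter when free (10 mm below the box rim). It goes straight down
- plunger (a joint): how far the plunger is pressed, m: 0 free, 0.010 level with the post, 0.020 fully down. The spring takes about 2 N to start, 5 N at 0.010 and 8 N fully down, and returns it when let go
- post_top (a point): centre of the flat top of the fixed steel post beside the plunger, 10 mm across, its axis 36 mm from the plunger's axis (along the box's +y, give or take 0.15 rad), top 60 mm above the counter
- gasket: orange sealing ring lying flat, 124 mm across, 8 mm thick; origin under its centre
- whistle: steel cooker whistle standing upright, 34 mm across, 46 mm tall; origin under its centre
- cup: blue plastic measuring cup, 72 mm across the rim, 65 mm tall, handle at its +y; origin under its centre
- jar: white ceramic pickle jar, 96 mm across, 130 mm tall; origin under its centre
- pan: small aluminium pan, 160 mm across, 40 mm tall, with a handle reaching 212 mm from its centre along its +y; origin under the bowl's centre
- shaker: glass shaker with a steel cap, 44 mm across, 90 mm tall; origin under its centre
Not all that is in view belongs to the job. Of the things that look like the knife, the larger one is meant. Leave any purple look-alike of the box alone.

How it is judged:
On the way, in this order (a step that is already met when the one before it is completed fails the run):
1. the lid is pried up by the knife's blade, not by the fingers (value of joint lid above 0.12 rad and contact force between knife and lid above 0.3 N and contact force between the fingers and lid below 0.2 N), for 0.1 s.
2. the lid stands open, about upright or further (value of joint lid above 1.25 rad), for 0.2 s.
3. the knife lies flat on the counter, released (height (world z) of knife_grip below 0.024 m and angle between knife_grip's own x axis and vertical between 1.42 and 1.72 rad and linear speed of knife below 0.05 m/s and contact force between the fingers and knife below 0.1 N), for 0.2 s.
4. the fingers hold the plunger level with the post (value of joint plunger between 0.0065 and 0.0135 m and contact force between the fingers and plunger above 1.5 N and contact force between knife and plunger below 0.1 N), for 2.5 s.
At the end, for the whole second after the job is handed in: Lid open beyond 1.25 rad; knife flat on the counter (grip point below 24 mm, blade within 0.15 rad of level), at rest, untouched by the fingers; fingers hold the plunger with over 1.5 N, its top within 3.5 mm of the post's level (travel 6.5 to 13.5 mm), knife not on it (all of step 3 and all of step 4 and value of joint lid above 1.25 rad); the arm keeps its last pose, push and grip.
It fails at once if another kitchen thing is shifted more than 25 mm (distance of any of gasket, whistle, cup, jar, pan, shaker from where it was at the start of the episode above 0.025 m).
It also fails if it takes over 67 s, if anything falls off the work surface, if the arm or the gripper's body presses on something with over 40 N, if the wrist force passes 120 N, or if a joint passes its speed limit or range.

## Working session

There is one attempt and no reset: what is moved stays moved. The work goes in short steps, each a Python script; the robot and the scene stay as the last script left them, time stands still between calls to the robot, and variables do not carry over. Pictures are saved under pics/ and viewed, at most 10 in all, crops included, and the job is handed in when it is done.

```bash
ls; mkdir -p pics
python3 - <<'E'
from bench import arm
import cv2,numpy as np
for n in("top","scene"):
    p,d=arm.get_image(n); cv2.imwrite(f"pics/{n}0.png",p[:,:,::-1]); np.savez(f"{n}0.npz",p=p,d=d)
    i=arm.camera_info(n); print(n,{k:(np.round(v,3).tolist() if k[0]=='w' else v) for k,v in i.items()})
s=arm.state(); print({k:np.round(v,3).tolist() for k,v in s.items()})
E
```

```text
pics
top {'fx': 500.51559850410655, 'fy': 500.51559850410655, 'cx': 277.3621996347527, 'cy': 212.8052808007601, 'k1': 0.03429710942645813, 'world_from_camera': [[-0.022, -0.99, 0.143, 0.262], [-1.0, 0.02, -0.013, 0.005], [0.01, -0.143, -0.99, 1.596], [0.0, 0.0, 0.0, 1.0]]}
scene {'fx': 463.477247326989, 'fy': 463.477247326989, 'cx': 281.7986636585023, 'cy': 207.30282895218366, 'k1': -0.00625369760405671, 'world_from_camera': [[-0.695, 0.398, -0.598, 1.309], [0.718, 0.396, -0.572, 0.789], [0.009, -0.827, -0.561, 0.832], [0.0, 0.0, 0.0, 1.0]]}
{'time': 0.1, 'joint_pos': [-1.246, 0.384, 0.044, 1.599, -0.018, 1.161, -0.05], 'joint_velocities': [0.0, -0.002, -0.0, -0.005, -0.002, 0.0, -0.001], 'tau': [0.002, -43.473, 1.029, -25.045, 0.011, 0.005, 0.0], 'position': [0.266, 0.592, 0.247], 'ee_rot': [-0.659, -3.071, 0.004], 'force': [-0.625, -0.531, 0.134], 'torque': [0.023, -0.01, -0.031], 'grasp_force': 0.0, 'gripper_width': 0.085}
```

View pics/top0.png

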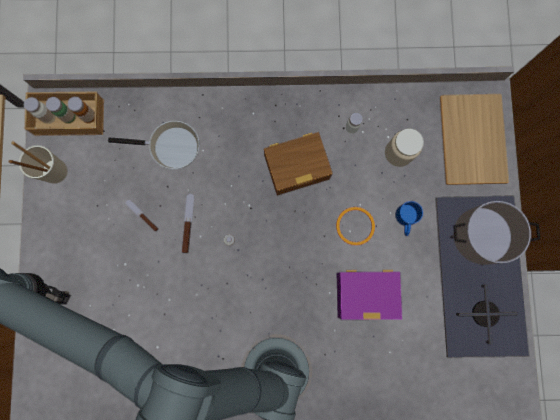

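View pics/scene0.png

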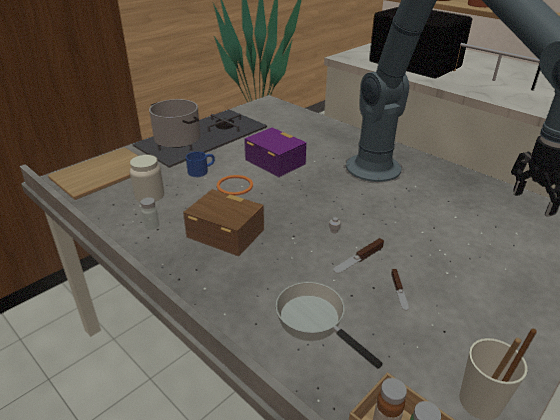

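Top view: the wooden box is at (298,163), its brass plate at (304,180). The purple look-alike is at (370,296), left alone. There are two knives: the larger at (188,222), about 58 px ≈ 190 mm long, blade up; the smaller at (142,215), about 42 px. The larger one fits. I'll confirm it in a crop and measure it.

```bash
cat > h.py <<'E'
import numpy as np,cv2
from bench import arm
def rays(info,uv):
    uv=np.atleast_2d(np.asarray(uv,float))
    q=(uv-[info['cx'],info['cy']])/[info['fx'],info['fy']]
    s=q.copy()
    for _ in range(10): s=q/(1+info['k1']*(s**2).sum(1,keepdims=True))
    return np.c_[s,np.ones(len(s))]
def plane(info,uv,z):
    T=np.array(info['world_from_camera']); r=rays(info,uv)@T[:3,:3].T; o=T[:3,3]
    return o+r*((z-o[2])/r[:,2])[:,None]
def cloud(info,d):
    v,u=np.mgrid[:d.shape[0],:d.shape[1]]
    c=rays(info,np.c_[u.ravel(),v.ravel()])*d.ravel()[:,None]
    T=np.array(info['world_from_camera']); return (c@T[:3,:3].T+T[:3,3]).reshape(*d.shape,3)
def blobs(mask,amin=20):
    n,l,st,c=cv2.connectedComponentsWithStats(mask.astype(np.uint8)); 
    return [(l==i,st[i,4],c[i]) for i in range(1,n) if st[i,4]>=amin]
E
python3 - <<'E'
from h import *
z=np.load('top0.npz');p,d=z['p'],z['d'];I=arm.camera_info('top')
hsv=cv2.cvtColor(p,cv2.COLOR_RGB2HSV);P=cloud(I,d)
cv2.imwrite('pics/crop0.png',cv2.resize(p[120:270,110:350,::-1],None,fx=3.3,fy=3.3,interpolation=cv2.INTER_CUBIC))
brown=((hsv[...,0]<15)&(hsv[...,1]>90)&(hsv[...,2]>25))
roi=np.zeros_like(brown);roi[110:270,110:345]=1
for m,a,c in blobs(brown&roi,15):
    vu=np.argwhere(m);uv=vu[:,::-1]
    print(a,c.round(1),'medz',np.median(P[m][:,2]).round(4),'z95',np.percentile(P[m][:,2],[5,95]).round(4), cv2.minAreaRect(uv.astype(np.float32)))
lid=(P[...,2]>.075)&(P[...,2]<.105)&roi.astype(bool)
for m,a,c in blobs(lid,300):
    uv=np.argwhere(m)[:,::-1].astype(np.float32); w=plane(I,uv,.09)[:,:2].astype(np.float32)
    print('lid',a,c,np.median(P[m][:,2]),cv2.minAreaRect(w),cv2.boxPoints(cv2.minAreaRect(w)).round(4).tolist())
plate=(hsv[...,0]>15)&(hsv[...,0]<30)&(hsv[...,1]>110)&(hsv[...,2]>110)&roi.astype(bool)
for m,a,c in blobs(plate,8): print('plate',a,c,plane(I,c,.092))
obj=(P[...,2]>.006)
for m,a,c in blobs(obj[180:270,165:240],15):
    uv=np.argwhere(m)[:,::-1]+[165,180]; w=plane(I,uv,.014)[:,:2].astype(np.float32); print('obj',a,c+[165,180],cv2.minAreaRect(w))
E
```

```text
16 [317.7 135.2] medz 0.0924 z95 [0.0856 0.4721] ((318.0655517578125, 135.2213134765625), (7.8102498054504395, 3.3289592266082764), 39.80556869506836)
1093 [296.6 163.8] medz 0.0891 z95 [0.0301 0.0953] ((297.64263916015625, 163.0991973876953), (48.18076705932617, 59.28439712524414), 72.9794692993164)
20 [315.2 141.8] medz 0.0903 z95 [0.0875 0.0934] ((314.8600158691406, 142.02000427246094), (3.4000000953674316, 8.600000381469727), 36.86989974975586)
18 [319.4 162.6] medz 0.0905 z95 [0.086  0.0948] ((319.26470947265625, 162.44117736816406), (4.801960468292236, 5.830951690673828), 59.03623962402344)
29 [289.7 174.1] medz 0.0904 z95 [0.085  0.0944] ((290.10675048828125, 173.8707733154297), (6.465987205505371, 9.85798168182373), 57.9946174621582)
62 [148.4 222. ] medz 0.0197 z95 [0.0122 0.0243] ((148.25001525878906, 222.25003051757812), (20.50609588623047, 2.8284268379211426), 45.0)
163 [185.8 237. ] medz 0.028 z95 [0.0218 0.033 ] ((185.85641479492188, 236.93565368652344), (5.2736968994140625, 30.348634719848633), 5.710592269897461)
lid 2647 [297.61390253 160.71363808] 0.09000255647850253
[... 154 characters left out ...]
, [0.5963000059127808, -0.1875], [0.7368000149726868, -0.1469999998807907], [0.6866999864578247, 0.02669999934732914]]
plate 20 [307.1 134.8] [[ 0.72141948 -0.11240846  0.092     ]]
plate 18 [273.61111111 144.72222222] [[ 0.69169504 -0.00777092  0.092     ]]
plate 129 [303.42635659 178.04651163] [[ 0.58470062 -0.09706486  0.092     ]]
plate 84 [339.91666667 225.14285714] [[ 0.43701577 -0.20334824  0.092     ]]
obj 417 [187.62110312 222.51798561] ((0.46340376138687134, 0.26779648661613464), (0.02724260836839676, 0.18683519959449768), 85.30997467041016)
obj 97 [228.93814433 239.26804124] ((0.40912961959838867, 0.1391209214925766), (0.031626757234334946, 0.03189871087670326), 89.48478698730469)
```

View pics/crop0.png

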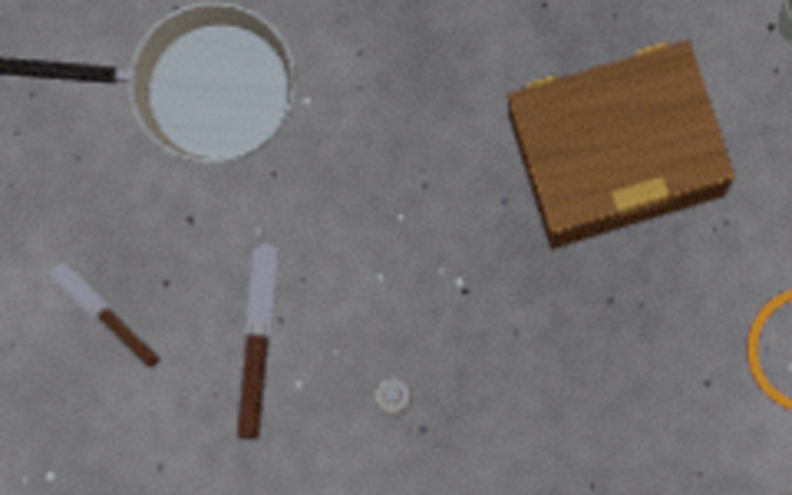

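The crop confirms it: the larger knife is at crop (258,340), dark handle towards the robot, blade towards +x. The plate is centred on the near lid edge of the wooden box. Next I move over the knife and take a closer wrist look.

```bash
cat >> h.py <<'E'
from scipy.spatial.transform import Rotation as Ro
def down(a):  # tool down, closing line perpendicular to heading a, tool x = -heading
    c,s=np.cos(a),np.sin(a)
    return Ro.from_matrix(np.array([[-c,-s,0],[-s,c,0],[0,0,-1]]).T.reshape(3,3)).as_rotvec()
def st(*k):
    s=arm.state(); print({q:np.round(s[q],4).tolist() for q in ('time','position','force','gripper_width','grasp_force')+k}); return s
E
sed -i 's/Ro.from_matrix.*/Ro.from_matrix(np.array([[-c,-s,0],[-s,c,0],[0,0,-1]]).T).as_rotvec()/' h.py
python3 - <<'E'
from h import *
I=arm.camera_info('top'); print('handle c',plane(I,[185.8,237],.02))
print(Ro.from_rotvec(down(-.42)).as_matrix().round(2).tolist())
arm.goto([.40,.2694,.24],down(-.082)); st('joint_pos')
i=arm.camera_info('wrist'); p,d=arm.get_image('wrist'); cv2.imwrite('pics/w1.png',p[:,:,::-1]); np.savez('w1.npz',p=p,d=d)
P=cloud(i,d); m=(P[...,2]>.006)&(P[...,2]<.05)
print(np.round(i['world_from_camera'],3).tolist())
for b,a,c in blobs(m,400):
    w=P[b][:,:2].astype(np.float32); print(a,c,np.median(P[b][:,2]),cv2.minAreaRect(w))
hsv=cv2.cvtColor(p,cv2.COLOR_RGB2HSV); hm=(((hsv[...,0]<15)|(hsv[...,0]>170))&(hsv[...,1]>90))
for b,a,c in blobs(hm,400):
    w=plane(i,np.argwhere(b)[:,::-1],.028)[:,:2].astype(np.float32); print('handle',a,c,np.median(P[b][:,2]),cv2.minAreaRect(w))
E
```

```text
handle c [[0.41779198 0.27438095 0.02      ]]
[[-0.91, 0.41, -0.0], [0.41, 0.91, 0.0], [0.0, -0.0, -1.0]]
{'time': 1.4167, 'position': [0.3998, 0.2709, 0.2403], 'force': [-0.1794, 0.35, 0.0176], 'gripper_width': 0.0853, 'grasp_force': 0.0, 'joint_pos': [-0.8362, 0.0697, 0.1621, 2.0047, -0.0134, 1.0672, 0.8226]}
[[0.08, 0.943, 0.322, 0.319], [0.997, -0.076, -0.025, 0.277], [0.001, 0.323, -0.946, 0.366], [0.0, 0.0, 0.0, 1.0]]
3150 [278.51746032 226.59555556] 0.02620210515584001 ((0.4634377062320709, 0.2714287042617798), (0.0239939596503973, 0.19048669934272766), 84.80064392089844)
1033 [145.2642788  191.94772507] 0.03574678556738797 ((0.4052680432796478, 0.14040960371494293), (0.03223687410354614, 0.033491820096969604), 38.22693634033203)
1507 [409.41406768 242.35301924] 0.016965305366119454 ((0.4917565882205963, 0.417908251285553), (0.13844019174575806, 0.01792062446475029), 45.135658264160156)
1649 [ 43.56761674 329.4396604 ] 0.02503461845744198 ((0.5660547614097595, -0.03968507796525955), (0.10983700305223465, 0.05345415323972702), 70.8927230834961)
1544 [319.40349741 369.61787565] 0.026770912055558288 ((0.6688714623451233, 0.3171077072620392), (0.14138254523277283, 0.07126134634017944), 78.85977172851562)
handle 1630 [278.95828221 189.85521472] 0.027902595051794155 ((0.41674095392227173, 0.2754446864128113), (0.016858398914337158, 0.1008826494216919), 84.63072204589844)
handle 763 [390.8112713  225.82961992] 0.020156413695921527 ((0.46270281076431274, 0.3899698257446289), (0.07512789219617844, 0.012526462785899639), 45.194419860839844)
handle 2496 [ 38.28966346 332.86258013] 0.03052039356360217 ((0.5779641270637512, -0.041606366634368896), (0.06283778697252274, 0.1224760115146637), 15.394628524780273)
```

Run:
```python
from h import *
a=-.0916
arm.command_gripper(.05)
arm.goto([.4425,.2732,.10],down(a))
arm.move_linear([.4425,.2732,.021],feed=.1)
st()
arm.command_gripper(.0,90); st()
arm.move_linear([.4425,.2732,.16],feed=.2); st()
# go to a viewing pose west of box
B=np.array([.5713,-.1007]); yaw=.281; X=np.array([np.cos(yaw),np.sin(yaw)])
g=B-X*(.115+.06)
arm.goto([*g,.16],down(yaw)); st()
i=arm.camera_info('wrist'); p,d=arm.get_image('wrist'); cv2.imwrite('pics/w2.png',p[:,:,::-1]); np.savez('w2.npz',p=p,d=d); 
import pickle; pickle.dump((i,arm.state()),open('w2.pkl','wb'))
```

```text
{'time': 3.4917, 'position': [0.4431, 0.2736, 0.0216], 'force': [1.0141, 0.6273, 0.9049], 'gripper_width': 0.05, 'grasp_force': 0.0}
{'time': 3.8917, 'position': [0.4432, 0.2737, 0.0219], 'force': [-1.2796, -0.551, 5.3086], 'gripper_width': 0.0164, 'grasp_force': 88.6718}
{'time': 4.7333, 'position': [0.4414, 0.2725, 0.1586], 'force': [-1.1654, -0.3092, -1.0971], 'gripper_width': 0.0164, 'grasp_force': 88.0544}
{'time': 6.3, 'position': [0.4036, -0.1483, 0.1598], 'force': [0.0373, -0.3555, -0.883], 'gripper_width': 0.0163, 'grasp_force': 87.9949}
```

View pics/w2.png

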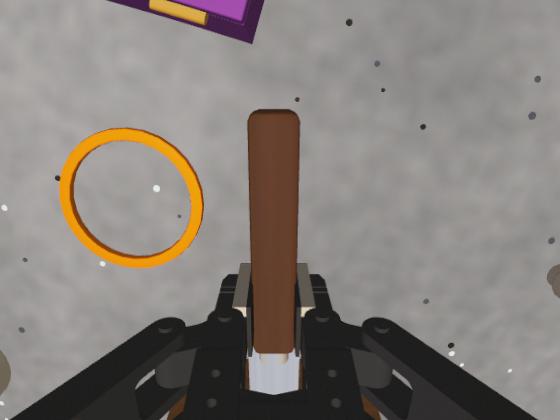

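The wrist view shows the knife held straight: handle along columns 248–300, rows 110–355. The gripper hides the box. I'll check the box and the blade tip from the top and scene cameras.

Run:
```python
from h import *
import pickle
i,s=pickle.load(open('w2.pkl','rb')); z=np.load('w2.npz'); P=cloud(i,z['d'])
for r in (130,180,230,255,300,340): 
    q=P[r,262:286].mean(0); print('handle top row',r,q.round(4))
yaw=.281
for n in ('scene','top'):
    z=np.load(n+'0.npz'); I=arm.camera_info(n); P=cloud(I,z['d'])
    m=(abs(P[...,2]-.09)<.006)&(abs(P[...,0]-.64)<.12)&(abs(P[...,1]+.08)<.14)
    b=max(blobs(m,100),key=lambda t:t[1])[0]
    w=P[b][:,:2]; R=np.array([[np.cos(yaw),np.sin(yaw)],[-np.sin(yaw),np.cos(yaw)]]); l=w@R.T
    print(n,'lid',np.percentile(l,[.5,2,50,98,99.5],axis=0).round(4).tolist(),np.median(P[b][:,2]),cv2.minAreaRect(w.astype(np.float32)))
p,d=arm.get_image('top'); np.savez('top1.npz',p=p,d=d); cv2.imwrite('pics/top1.png',cv2.resize(p[110:280,230:410,::-1],None,fx=3.3,fy=3.3))
p,d=arm.get_image('scene'); np.savez('scene1.npz',p=p,d=d); cv2.imwrite('pics/scene1.png',cv2.resize(p[130:310,160:400,::-1],None,fx=3.3,fy=3.3))
```

```text
handle top row 130 [ 0.338  -0.1681  0.1662]
handle top row 180 [ 0.3545 -0.1633  0.1661]
handle top row 230 [ 0.3727 -0.1581  0.1659]
handle top row 255 [ 0.3823 -0.1552  0.1661]
handle top row 300 [ 0.4014 -0.1497  0.166 ]
handle top row 340 [ 0.4202 -0.1442  0.1659]
scene lid [[0.5225, -0.3448], [0.5262, -0.3412], [0.6006, -0.249], [0.6634, -0.1661], [0.6662, -0.1649]] 0.09050761888755232 ((0.6418100595474243, -0.0798044502735138), (0.15233631432056427, 0.18496055901050568), 16.443960189819336)
top lid [[0.5236, -0.3453], [0.5256, -0.3421], [0.5933, -0.2555], [0.6613, -0.1696], [0.664, -0.1668]] 0.09007952911632011 ((0.6431764960289001, -0.0809222012758255), (0.14485281705856323, 0.18071913719177246), 16.00316047668457)
```

View pics/top1.png

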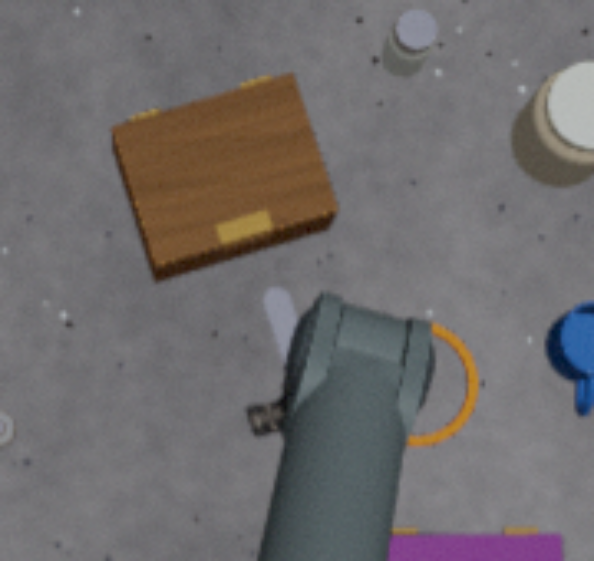

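Run:
```python
from h import *
print('tip',plane(arm.camera_info('top'),[230+276/3.3,110+292/3.3],.152))
yaw=.281;X=np.array([np.cos(yaw),np.sin(yaw)]);S=np.array([.573,-.1005])
f=lambda dep:S-X*(.115-dep)
arm.move_linear([*f(-.025),.0818],feed=.15); s=st()
e=np.array(s['position'])-[*f(-.025),.0818]; print('err',e)
arm.move_linear([*f(.005),.0818],feed=.06); st()
arm.move_linear([*f(.028),.0818],feed=.06); st()
p,d=arm.get_image('scene'); np.savez('scene2.npz',p=p,d=d); cv2.imwrite('pics/scene2.png',cv2.resize(p[130:310,160:400,::-1],None,fx=3.3,fy=3.3))
```

```text
tip [[ 0.51016768 -0.12114139  0.152     ]]
{'time': 7.175, 'position': [0.4385, -0.1395, 0.082], 'force': [-0.1616, -0.0538, -1.1332], 'gripper_width': 0.0166, 'grasp_force': 87.9747}
err [ 5.57946981e-05 -1.72398062e-04  2.13538168e-04]
{'time': 7.825, 'position': [0.4672, -0.131, 0.0817], 'force': [0.3081, 0.462, -0.8987], 'gripper_width': 0.0164, 'grasp_force': 87.9842}
{'time': 8.3583, 'position': [0.4897, -0.1245, 0.0817], 'force': [-0.1399, -0.7875, -0.8391], 'gripper_width': 0.0161, 'grasp_force': 87.9834}
```

Run:
```python
from h import *
yaw=.281;X=np.array([np.cos(yaw),np.sin(yaw)]);S=np.array([.573,-.1005]);H=S+X*.14
r=.112
def wp(t): return [*(H-X*(r*np.cos(t)+.115)), .080+r*np.sin(t)+.0068]
arm.move_linear(wp(0.0),feed=.05); st()
for t,f in ((.12,.05),(.25,.05),(.45,.1),(.7,.12),(.95,.12),(1.2,.12),(1.45,.12),(1.65,.1),(1.8,.1)):
    arm.move_linear(wp(t),feed=f); s=st()
    if np.linalg.norm(s['force'])>25: print('STOP',t); break
for n in ('scene','top'):
    p,d=arm.get_image(n); np.savez(n+'3.npz',p=p,d=d)
    cv2.imwrite(f'pics/{n}3.png',cv2.resize(p[100:310,160:400,::-1],None,fx=2.8,fy=2.8))
```

```text
{'time': 8.6583, 'position': [0.4891, -0.1248, 0.087], 'force': [0.2898, 0.3279, -0.4], 'gripper_width': 0.0157, 'grasp_force': 87.9244}
{'time': 9.075, 'position': [0.4903, -0.1244, 0.1005], 'force': [0.2434, 0.0966, -1.8352], 'gripper_width': 0.016, 'grasp_force': 87.9339}
{'time': 9.5167, 'position': [0.4934, -0.1237, 0.115], 'force': [-0.9717, -0.0085, -1.8925], 'gripper_width': 0.0164, 'grasp_force': 87.9846}
{'time': 9.8917, 'position': [0.5014, -0.1216, 0.1362], 'force': [0.235, 0.3051, -1.0633], 'gripper_width': 0.0158, 'grasp_force': 88.0525}
{'time': 10.275, 'position': [0.5157, -0.1173, 0.1593], 'force': [0.5807, -0.6344, -1.5193], 'gripper_width': 0.0162, 'grasp_force': 88.2017}
{'time': 10.6583, 'position': [0.535, -0.1115, 0.1779], 'force': [0.3838, -0.8407, -1.1802], 'gripper_width': 0.0162, 'grasp_force': 88.1967}
{'time': 11.0417, 'position': [0.5582, -0.1048, 0.191], 'force': [0.3205, -0.3527, -0.5949], 'gripper_width': 0.0165, 'grasp_force': 88.2337}
{'time': 11.425, 'position': [0.5839, -0.0973, 0.1978], 'force': [0.0276, -0.0659, -1.0124], 'gripper_width': 0.0163, 'grasp_force': 88.2514}
{'time': 11.8, 'position': [0.6054, -0.091, 0.1983], 'force': [0.443, 0.6027, -1.0453], 'gripper_width': 0.0162, 'grasp_force': 88.2864}
{'time': 12.1167, 'position': [0.6214, -0.0862, 0.1957], 'force': [0.5915, -0.8489, -1.7361], 'gripper_width': 0.0159, 'grasp_force': 88.3039}
```

View pics/scene3.png

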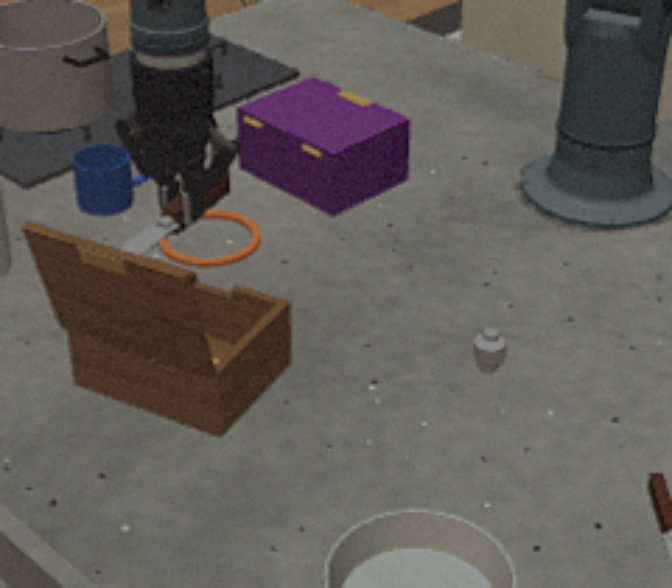

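The scene view shows the lid standing open past upright: its edge runs from crop (25,228) to (195,275), and the knife's blade is still behind it. Next I back off and lay the knife down where it was.

Run:
```python
from h import *
yaw=.281;X=np.array([np.cos(yaw),np.sin(yaw)]);g=np.array(arm.state()['position'])
arm.move_linear([*(g[:2]-X*.15),.21],feed=.3)
arm.goto([.4425,.2732,.12],down(-.0916)); st()
i=arm.camera_info('wrist'); p,d=arm.get_image('wrist'); P=cloud(i,d)
for r in (130,180,230,300,340): print('handle',P[r,266:284].mean(0).round(4))
arm.move_linear([.4425,.2732,.030],feed=.2)
arm.move_linear([.4425,.2732,.0222],feed=.03); st()
arm.command_gripper(.05); st()
arm.move_linear([.4425,.2732,.15],feed=.2)
arm.goto([.40,.2694,.24],down(-.082))
i=arm.camera_info('wrist'); p,d=arm.get_image('wrist'); P=cloud(i,d); m=(P[...,2]>.006)&(P[...,2]<.05)
for b,a,c in blobs(m,400)[:3]:
    w=P[b]; print(a,c,np.percentile(w[:,2],[2,50,98]),cv2.minAreaRect(w[:,:2].astype(np.float32)))
p,d=arm.get_image('top'); np.savez('top4.npz',p=p,d=d); cv2.imwrite('pics/top4.png',cv2.resize(p[90:230,240:380,::-1],None,fx=4,fy=4,interpolation=cv2.INTER_CUBIC))
p,d=arm.get_image('scene'); np.savez('scene4.npz',p=p,d=d); st()
```

```text
{'time': 14.3917, 'position': [0.4435, 0.2722, 0.12], 'force': [0.183, 0.0293, -1.1858], 'gripper_width': 0.0161, 'grasp_force': 88.3144}
handle [0.3748 0.2789 0.1327]
handle [0.391  0.2776 0.1328]
handle [0.4114 0.2757 0.1262]
handle [0.4411 0.2729 0.1263]
handle [0.4607 0.2711 0.1262]
{'time': 15.45, 'position': [0.4426, 0.2734, 0.0225], 'force': [0.3577, -0.8582, -1.3972], 'gripper_width': 0.0159, 'grasp_force': 88.3057}
{'time': 15.875, 'position': [0.4426, 0.2733, 0.0223], 'force': [-0.4083, -0.4351, -0.2529], 'gripper_width': 0.0499, 'grasp_force': 0.0}
3160 [280.72278481 226.80664557] [0.01406357 0.02622563 0.02932043] ((0.4632520079612732, 0.27149611711502075), (0.024178164079785347, 0.190671905875206), 85.08731079101562)
1040 [147.07115385 192.7125    ] [0.01718297 0.03579225 0.04674461] ((0.4051761031150818, 0.14064601063728333), (0.03302628919482231, 0.03282822668552399), 27.73349952697754)
1501 [411.33577615 242.88007995] [0.00960034 0.01742653 0.02158484] ((0.49137234687805176, 0.41761481761932373), (0.13676373660564423, 0.01800466701388359), 44.88660430908203)
{'time': 17.3, 'position': [0.3992, 0.2684, 0.2377], 'force': [-0.3329, -0.6288, -0.4986], 'gripper_width': 0.0498, 'grasp_force': 0.0}
```

View pics/top4.png

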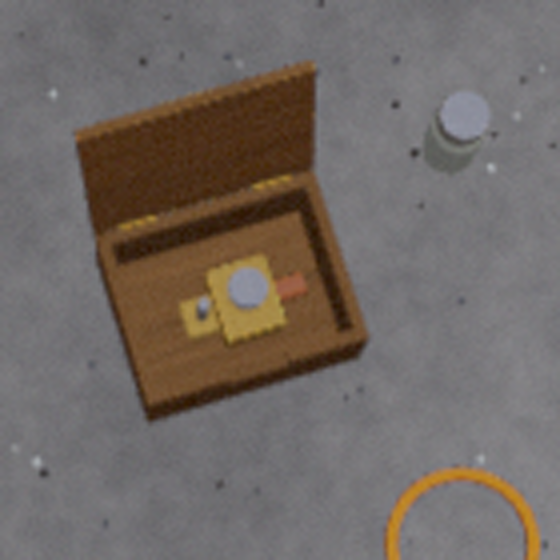

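The box is open. The plunger cap is at crop (248,288), full image (302,162); the post is at crop (204,308), full image (291,167). The knife lies flat and released.

Run:
```python
from h import *
I=arm.camera_info('top');z=np.load('top4.npz');p=z['p'];P=cloud(I,z['d'])
hsv=cv2.cvtColor(p,cv2.COLOR_RGB2HSV); m=(hsv[...,1]<70)&(hsv[...,2]>100); r=np.zeros(m.shape,bool); r[148:178,280:316]=1
for b,a,c in blobs(m&r,4):print(a,c,np.median(P[b][:,2]),'z.07',plane(I,c,.07),'z.06',plane(I,c,.06))
pl=plane(I,[302,162],.07)[0]; po=plane(I,[291,167],.06)[0]
print(pl,po,np.linalg.norm((pl-po)[:2]))
arm.command_gripper(0,40)
yaw=.281;X=np.array([np.cos(yaw),np.sin(yaw)])
arm.goto([*(pl[:2]-.06*X),.22],down(yaw)); st()
i=arm.camera_info('wrist');p,d=arm.get_image('wrist');np.savez('w5.npz',p=p,d=d);cv2.imwrite('pics/w5.png',p[:,:,::-1])
import pickle;pickle.dump(i,open('w5.pkl','wb'))
Q=cloud(i,d); T=Q[...,:2]-pl[:2]
m=(abs(Q[...,2]-.07)<.004)&(np.hypot(T[...,0],T[...,1])<.05)
for b,a,c in blobs(m,100): w=Q[b]; print('cap?',a,c,np.median(w[:,2]),cv2.minEnclosingCircle(w[:,:2].astype(np.float32)),w.mean(0))
m=(abs(Q[...,2]-.06)<.004)&(np.hypot(T[...,0],T[...,1])<.06)
for b,a,c in blobs(m,30): w=Q[b]; print('post?',a,c,np.median(w[:,2]),w.mean(0))
```

```text
86 [301.5        161.55813953] 0.06977093378410493 z.07 [[ 0.64212944 -0.09404607  0.07      ]] z.06 [[ 0.64462056 -0.09469478  0.06      ]]
11 [290.27272727 165.90909091] 0.056102579171179334 z.07 [[ 0.62888986 -0.0585789   0.07      ]] z.06 [[ 0.63129424 -0.05899524  0.06      ]]
[ 0.6406834  -0.09557002  0.07      ] [ 0.6277415  -0.06119272  0.06      ] 0.03673270964644388
{'time': 19.3917, 'position': [0.5832, -0.1104, 0.2198], 'force': [0.1662, 0.245, -0.6271], 'gripper_width': 0.0003, 'grasp_force': 0.0}
cap? 567 [273.67548501 255.08994709] 0.07001640727664271 ((0.6416469216346741, -0.09354829788208008), 0.015967437997460365) [ 0.63578637 -0.09532464  0.06984737]
post? 102 [313.47058824 256.02941176] 0.059982814167349074 [ 0.63147362 -0.05915343  0.05973203]
```

View pics/w5.png

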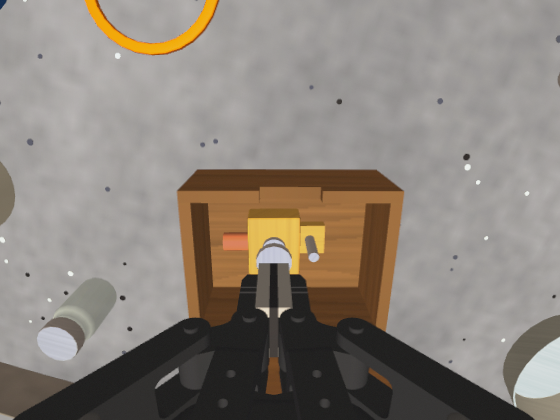

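Wrist view: cap at (274,255), post at (313,257). The cap centre is (0.6417,-0.0937) at z=0.070, 36 mm from the post, as specified. Now I press in steps with force readings.

Run:
```python
from h import *
yaw=.281; c=[.6417,-.0937]
arm.goto([*c,.115],down(yaw)); arm.pause(.2)
def fz(): return np.mean([(arm.pause(.03),arm.state()['force'][2])[1] for _ in range(8)])
f0=fz(); print('f0',f0)
for z in (.095,.090,.088,.086,.084,.082,.080,.0785,.077):
    arm.move_linear([*c,z],feed=.04); f=fz()-f0; s=arm.state(); print(z,s['position'].__getitem__(2),round(f,2),s['time'])
    if abs(f)>9: break
p,d=arm.get_image('wrist'); i=arm.camera_info('wrist'); np.savez('w6.npz',p=p,d=d)
cv2.imwrite('pics/w6.png',cv2.resize(p[180:340,180:380,::-1],None,fx=3.5,fy=3.5))
```

```text
f0 0.07031350325352417
0.095 0.0953297991227004 0.16 21.3833
0.09 0.09009275175294305 -0.18 21.925
0.088 0.08804759165768913 -0.27 22.4417
0.086 0.08633365052226959 1.67 22.9583
0.084 0.08425426547562417 2.69 23.475
0.082 0.08220775540141366 3.0 23.9917
0.08 0.08018103636004656 3.44 24.5083
0.0785 0.07864902308823875 4.05 25.025
0.077 0.07716865943451913 4.45 25.5417
```

View pics/w6.png

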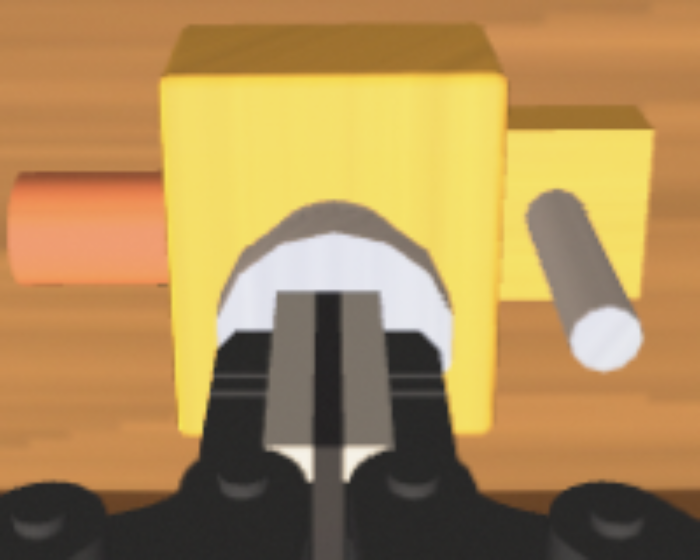

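The crop shows both fingertips on the cap at crop (330,265), with the post top at (606,340). Contact began at TCP z≈0.087, so travel is about 9.9 mm. I'll compare the depth of cap and post, hold, and hand in if level.

Run:
```python
from h import *
i=arm.camera_info('wrist'); d=np.load('w6.npz')['d']; Q=cloud(i,d)
pix=lambda u,v:(slice(int(180+v/3.5)-1,int(180+v/3.5)+2),slice(int(180+u/3.5)-2,int(180+u/3.5)+3))
cap=np.median(Q[pix(330,262)][...,2]); post=np.median(Q[pix(606,340)][...,2]); print(cap,post)
arm.pause(3.2); s=st()
zl=np.load('scene4.npz')  # lid lean check
P=cloud(arm.camera_info('scene'),zl['d']); yaw=.281; X=np.array([np.cos(yaw),np.sin(yaw)])
l=(P[...,:2]-[.573,-.1005])@X; y=(P[...,:2]-[.573,-.1005])@[-X[1],X[0]]
m=(abs(y)<.085)&(l>.12)&(l<.22)&(P[...,2]>.1)&(P[...,2]<.215)
print('lid back slope angle',np.pi/2+np.arctan(np.polyfit(P[m][:,2],l[m],1)[0]),m.sum())
if abs(cap-post)<.0025: arm.close_job(); print('handed in')
```

```text
0.059850132575630766 0.0600333476373337
{'time': 28.7917, 'position': [0.6417, -0.0937, 0.077], 'force': [4.1948, -0.7411, 3.9235], 'gripper_width': 0.0001, 'grasp_force': 2.3883}
lid back slope angle 1.804693550672725 1557
the job is handed in; nothing more can be done
handed in
```

The job is handed in at about 29 s: I pried the lid up with the knife and opened it to about 1.80 rad, laid the knife flat on the counter and let go, and the fingers still hold the plunger within 0.2 mm of the post's level (about 4 N); I did not see the judge's verdict or directly measure the knife-on-lid force.

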